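Re-hang a vent flap's stay two holes wider

TASK

Open the flap of the bench extraction duct two holes wider: lift the perforated stay bar off its pin by the knob, bring the flap out with it, and drop the hole that is two further towards the knob over the same pin, so that the bar lies flat and fully home and is let go. Feel the hole onto the pin gently rather than pressing the bar down on it, do not let the sprung flap swing shut, and leave the loose parts around it where they are.

Things in the scene. Friction and masses are not known exactly. Their poses are not given: they have to be found in the camera images.
- vent: Fixed grey sheet-metal duct end on the bench, 250 deep (x) x 270 wide (y) x 110 mm high, open at its front. Origin: bottom centre of its front edge, on the bench; x points into the duct away from the front, y to the side of the flap's hinge, z up. Stands anywhere on the bench, yawed up to about 0.3 rad. Its flat top, 110 mm above the bench, carries the pin and the plug; the stay runs above it.
- flap (a joint): Hinge of the aluminium front flap (205 mm wide, about 118 mm high), upright axis through point hinge. 0 = about where it starts, 0.30 rad open; grows as it opens outwards (away from the duct, clockwise from above); -0.29 = shut, 0.9 = widest. A light spring always pulls it shut (0.23 Nm at 0, rising 0.15 Nm per rad, about 2 N at the stud).
- hinge (a point): Point on the flap's upright hinge axis, at the height of the stay's underside when seated (138 mm above the bench).
- stud (a point): Centre of the 8 mm stud on the flap's top edge, at the shoulder on which the stay rests (138 mm above the bench); 140 mm from the hinge axis. The stay's eye (11 mm hole) turns and tilts loosely on this stud and is held captive by a 20 mm cap that leaves 6 mm of free height above the bar.
- stay: Flat steel stay bar, 320 long x 28 wide x 5 mm thick, 0.25 to 0.4 kg. Origin: centre of its eye (around the stud), on the underside; x runs along the bar towards the knob, z up. It reaches from -35 to +285 mm along x. Row of four round holes at x = 150, 175, 200 and 225 mm: the first two are wide (17 mm), the last two fit closely (10.2 mm, 0.6 mm of play all round on the pin). At the start hole1 or hole2 is loosely on the pin.
- hole1 (a point): Centre of the wide hole, 17 mm across, 150 mm from the eye, on the underside (nearest the flap).
- hole2 (a point): Centre of the wide hole, 17 mm across, 175 mm from the eye, on the underside.
- hole3 (a point): Centre of the close hole, 10.2 mm across, 200 mm from the eye, on the underside.
- hole4 (a point): Centre of the close hole, 10.2 mm across, 225 mm from the eye, on the underside (nearest the knob).
- knob (a point): Middle of the stay's black knob: upright cylinder 18 mm in diameter, 36 mm tall, standing on the bar 268 mm from the eye; this point is 25 mm above the bar's underside (20 mm above its top face, 16 mm below the knob's top). Grip it across the bar.
- pin: Steel post fixed on the duct's top at near_station or far_station, 28 mm in diameter, 28 mm tall; on it an eccentric pin, 9 mm in diameter, 14 mm tall, with an almost square tip. The pin stands 3.2 mm off the post's axis, rigidly, in any direction, new each time. Only the post is measured, not that direction: the hole must be felt onto the pin. Origin: foot of the post, on its axis.
- pin_seat (a point): On the post's axis (not the off-centre pin's), at the post's flat top where the stay rests (138 mm above the bench); the pin's tip is 14 mm above it. Do not press the bar on the pin with more than 30 N.
- near_station (a point): The pin's possible place nearer the flap, on the duct's top, under hole1 at the start. If the pin is here hole1 is on it at the start and hole3 belongs on it at the end; the other place holds a flat blank plug, 18 mm across and 4 mm high.
- far_station (a point): The pin's possible place 25 mm farther from the flap, under hole2 at the start. If the pin is here hole2 is on it at the start and hole4 belongs on it at the end.
- bearing: Loose steel bearing ring, 48 mm across, 16 mm high, lying on the duct's top towards the hinge side; bystander. Origin: centre of its underside.
- parts_bin: Loose blue open bin with bolts, 160 x 110 x 60 mm, on the bench beside the duct; bystander. Origin: centre of its underside.
- roller_shell: Loose heavy dark steel ring, 110 mm across, 70 mm high, on the bench on the other side of the duct; bystander. Origin: centre of its underside.

How it is judged:
By the outcome, as a careful person would: the job done as asked, in the order asked, and still so for the second after the job is handed in, with the robot touching nothing.
It also fails if it takes over 58 s, if anything falls off the work surface, if the arm or the gripper's body presses on something with over 40 N, if the wrist force passes 120 N, or if a joint passes its speed limit or range.

ROBOT

A 7-joint arm with a two-finger parallel gripper is mounted at the origin on the work surface. World frame = base frame: x ahead of the robot, y to its left, z up, the work surface at z = 0. Lengths are in m, angles in rad, forces in N, time in s.
With the tool pointing down it reaches from about 0.35 to 0.9 m from the base axis. Payload 19.9 kg.
Tool frame: the origin (TCP) lies between the finger pads; the fingertips stand 19 mm ahead of it and the grasp point (between the pads) is the TCP; z points along the fingers, y is the direction in which the jaws open and shut (so a half turn about z gives the same grasp; the last joint's range is limited). The gripper opens to 94 mm and grips with 3 to 60 N. Pads are 16 mm wide; open, the fingers measure 119 mm over their backs; the gripper's body (75 mm by 177 mm) begins 78 mm behind the grasp point.
Start: joints at [-1.282, 0.417, -0.01, 1.614, 0.005, 1.111, -0.053], TCP at [0.202, 0.591, 0.224] pointing down, gripper open.
Joint ranges: [-2.81, 2.81], [-0.39, 2.02], [-1.27, 1.25], [0.06, 2.57], [-1.19, 4.33], [0.19, 2], [-2.82, 2.82]. Speed limits (rad/s): [1.89, 1.89, 2.39, 2.39, 3.01, 3.01, 3.01].

INTERFACE

Orientations are given as a 3x3 rotation matrix whose columns are the frame's x, y, z axes.
In Python, from rig import robot gives the robot as it stands. Calls block until the motion is done:
- robot.move_ptp(position, orientation): joint-space move of the TCP to a pose.
- robot.move_linear(position, velocity=0.15, frame=None, threshold=None): straight line of the TCP; frame=None keeps the orientation; velocity is the mean speed in m/s. With threshold (N) it stops when the force on the tool has changed by that much, and returns True; else False.
- robot.goto_joints(angles): joint-space move.
- robot.gripper_to(opening): finger opening in m; the grip force is fixed at half the most; returns when the fingers have stopped.
- robot.pause(seconds).
- robot.ik(position, orientation): joint angles nearest the present ones, or None.
- robot.get_state(): the state.
- robot.grab_frame(name): name is "side" or "top" or "wrist"; returns the picture (420x560x3 uint8, red, green, blue); there is no depth.
- robot.camera_info(name): a dict with "fx", "fy", "cx", "cy" (pixels), "dist" ([k1, k2, p1, p2, k3] as OpenCV has them; the pictures are not rectified), "rvec" (rotation vector, rad) and "tvec" (3), from world to camera coordinates, as OpenCV has them. Camera axes: x right, y down, z forward; pixel columns grow to the right and rows downward; lengths in m; the calibration is good to about 2 mm. A picture is of the moment at which its call begins: read the wrist's pose just before it. camera_info takes no time and is no camera call; for the wrist camera it gives the pose at the moment of the call.
A pose or a line that the arm cannot do raises robot.PlanningError and nothing moves.
- robot.sign_off(): hands the job in, once; it reports no verdict.
The state is a dict: "time": time; "qpos": joint angles; "joint_vel": joint speeds; "effort": joint torques, N m; "ee_pos": TCP position; "tool_rot": TCP orientation; "force": force on the tool from outside, world axes, zero at the start; "moment": the same for the moment, N m; "opening": finger opening in m.
Only numpy, scipy, OpenCV 4.12 (cv2) and the standard library are available. Lean on these libraries where they do the work, as an engineer would, in place of code of your own. Each camera call takes 0.05 s, during which the arm holds its last target. There are 200 camera calls.

## Working session

There is one attempt and no reset: what is moved stays moved. The work goes in short steps, each a Python script; the robot and the scene stay as the last script left them, time stands still between calls to the robot, and variables do not carry over. Pictures are saved under pics/ and viewed, about 8 in all and at most 12, crops included, and the job is handed in when it is done.

```bash
ls; mkdir -p pics; python3 - <<'E'
from rig import robot
import cv2
for n in("top","side"):
    f=robot.grab_frame(n); cv2.imwrite(f"pics/{n}0.png",cv2.cvtColor(f,cv2.COLOR_RGB2BGR)); print(n,robot.camera_info(n))
print(robot.get_state())
E
```

```text
pics
top {'fx': 415.032577716443, 'fy': 415.032577716443, 'cx': 280.20756851392633, 'cy': 203.97338350865022, 'dist': array([-0.0435223,  0.       ,  0.       ,  0.       ,  0.       ]), 'rvec': array([ 2.08956361, -2.13399192,  0.16877111]), 'tvec': array([0.07655509, 0.52833022, 1.0610416 ])}
side {'fx': 410.90004378990034, 'fy': 410.90004378990034, 'cx': 279.19218529343937, 'cy': 206.60068517141957, 'dist': array([0.03962209, 0.        , 0.        , 0.        , 0.        ]), 'rvec': array([ 0.23342028, -2.8915638 ,  1.01031916]), 'tvec': array([0.52701313, 0.10623871, 0.98437883])}
{'time': 0.1, 'qpos': array([-1.28249445,  0.41791985, -0.0102701 ,  1.61410251,  0.00472369,
        1.11068662, -0.05299769]), 'joint_vel': array([-0.00140717, -0.00129624, -0.00016269, -0.0011893 , -0.00017569,
       -0.00064116, -0.00144753]), 'effort': array([ 1.66925962e-03, -8.52582765e+01,  6.39929362e-01, -4.26699758e+01,
       -4.89331491e-02,  1.63481530e-02,  1.01984167e-04]), 'ee_pos': array([0.20234263, 0.59101079, 0.22388933]), 'tool_rot': array([[-9.46103528e-01,  3.23864258e-01, -2.38935596e-04],
       [ 3.23864324e-01,  9.46102933e-01, -1.06779812e-03],
       [-1.19763978e-04, -1.08763028e-03, -9.99999401e-01]]), 'force': array([-0.73561948,  0.24632094, -0.10758551]), 'moment': array([-0.00969047, -0.01901377, -0.03650445]), 'opening': 0.09439031754143576}
```

View pics/top0.png

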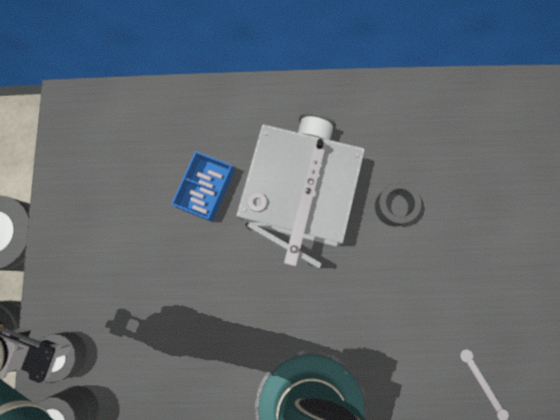

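View pics/side0.png

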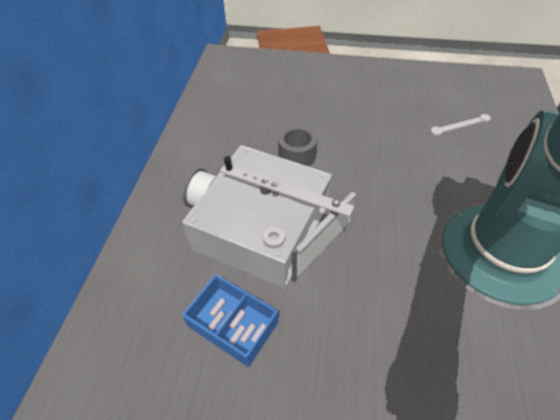

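The top view shows the stay running from the stud at about (293,249) to the knob at about (320,145). The bearing is at (257,201), the hinge near (248,225), the bin is to the left and the roller to the right. The side view shows the same layout, with the knob at (228,162) and the stud at (337,204). Next I'll get rough positions by raycasting, then look with the wrist camera.

```bash
cat > h.py <<'E'
from rig import robot
import cv2, numpy as np
def ray(info,uv):
    K=np.array([[info['fx'],0,info['cx']],[0,info['fy'],info['cy']],[0,0,1]])
    n=cv2.undistortPoints(np.array([[uv]],float),K,info['dist'])[0,0]
    R=cv2.Rodrigues(info['rvec'])[0]; return -R.T@info['tvec'], R.T@np.array([n[0],n[1],1])
def onz(info,uv,z):
    c,d=ray(info,uv); return c+d*(z-c[2])/d[2]
def tri(obs):
    A=np.zeros((3,3));b=np.zeros(3)
    for i,uv in obs:
        c,d=ray(i,uv);d=d/np.linalg.norm(d);M=np.eye(3)-np.outer(d,d);A+=M;b+=M@c
    return np.linalg.solve(A,b)
def snap(n,name):
    i=robot.camera_info(n);f=cv2.cvtColor(robot.grab_frame(n),cv2.COLOR_RGB2BGR);cv2.imwrite(f"pics/{name}.png",f);return i,f
def rot(yaw): # tool down, tool x axis along yaw
    c,s=np.cos(yaw),np.sin(yaw);return np.array([[c,s,0],[s,-c,0],[0,0,-1.]])
E
python3 - <<'E'
from h import *
T=robot.camera_info("top");S=robot.camera_info("side")
k=onz(T,(320,144),.179);s=onz(T,(293.5,249),.150);print('knob',k,'stud',s,np.linalg.norm((k-s)[:2]),np.arctan2(*(k-s)[1::-1]))
print(tri([(T,(320,144)),(S,(228,160))]),tri([(T,(293.5,249)),(S,(337,203))]))
for n,p in(('hinge',(248,225)),):print(n,onz(T,p,.13))
W=robot.camera_info("wrist");c=-cv2.Rodrigues(W['rvec'])[0].T@W['tvec'];st=robot.get_state();print('cam in tool',st['tool_rot'].T@(c-st['ee_pos']),'axes',st['tool_rot'].T@cv2.Rodrigues(W['rvec'])[0].T,W['fx'])
a=np.arctan2(*(k-s)[1::-1])
for yw in(a,a+np.pi):
  for h in(.4,.17):
    print(yw,h,robot.ik(k*[1,1,0]+[0,0,h],rot(yw)))
E
```

```text
knob [ 0.65118916 -0.03698036  0.179     ] stud [0.4010981  0.03326252 0.15      ] 0.25976836037552387 -0.27381451528699685
[ 0.65643357 -0.03776479  0.16914809] [0.40011625 0.03339972 0.14778383]
hinge [0.46395675 0.14381588 0.13      ]
cam in tool [ 0.07504902 -0.00055832 -0.16097047] axes [[-2.36193839e-06 -9.65721937e-01 -2.59578775e-01]
 [ 9.99999391e-01  2.84197549e-04 -1.06641132e-03]
 [ 1.10362846e-03 -2.59578619e-01  9.65721348e-01]] 366.01251150930165
-0.27381451528699685 0.4 [-0.58749793  0.50186751  0.94527904  1.30738952 -0.40101383  1.52709072
 -1.53191453]
-0.27381451528699685 0.17 [-0.54323496  0.65260614  0.81846993  1.61195403 -0.51866017  1.10704856
 -1.43403296]
2.8677781383027963 0.4 [-0.42163709  0.42544205  0.64639581  1.30166426 -0.25195596  1.49531604
  1.49688631]
2.8677781383027963 0.17 [-0.33828831  0.56047742  0.4929855   1.60489181 -0.29412321  1.05078261
  1.53511725]
```

```bash
python3 - <<'E'
from h import *
a=-.274;s=np.array([.4005,.0333]);u=np.array([np.cos(a),np.sin(a)])
p=s+u*.21
robot.move_ptp([*p,.32],rot(a+np.pi))
robot.pause(.3)
i,f=snap("wrist","w1");print(i,robot.get_state()['time'],robot.get_state()['force'])
np.save('w1.npy',i,allow_pickle=True)
cv2.imwrite('pics/w1b.png',cv2.resize(f,(784,588),interpolation=cv2.INTER_CUBIC))
E
```

```text
{'fx': 366.01251150930165, 'fy': 366.01251150930165, 'cx': 276.9684578938752, 'cy': 214.36179203276043, 'dist': array([-0.08271052,  0.        ,  0.        ,  0.        ,  0.        ]), 'rvec': array([-2.3292212 , -1.76557077, -0.23174806]), 'tvec': array([-0.13936656, -0.618812  ,  0.3318685 ])} 3.0667 [ 0.75331747  0.74623977 -0.82593896]
```

View pics/w1b.png

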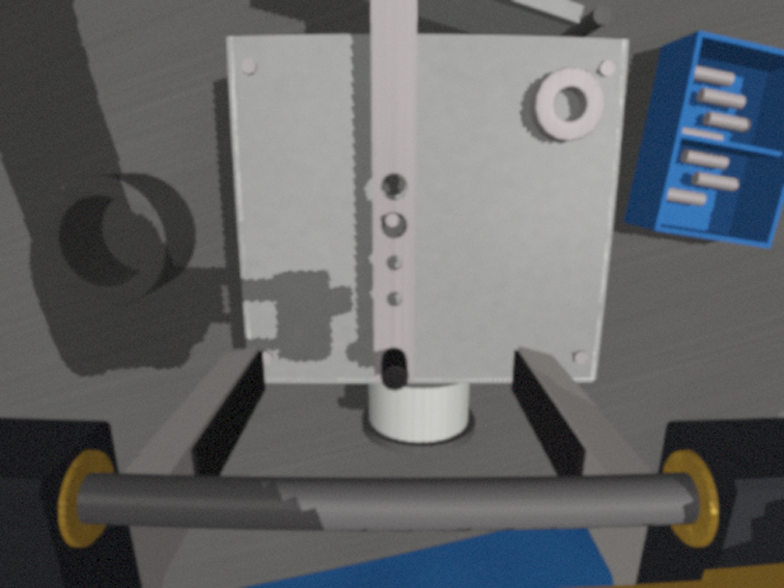

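The wrist view, with up in the image towards the flap, shows hole1 dark and empty at (394,185). The pin tip is in hole2 at (392,220), so it's the far station and the target is hole4. Hole3 is at (395,262), hole4 at (395,298), and the knob top is near (395,375).

```bash
python3 - <<'E'
from h import *
i=np.load('w1.npy',allow_pickle=True).item()
P=lambda x,y,z:onz(i,(x/1.4,y/1.4),z)[:2]
h=[P(395,298,.143),P(395,262,.143),P(393.5,222,.143),P(394,185,.143)]
k=P(395,376,.179)
print('holes4..1',np.round(h,4).tolist(),'knob',k)
u=h[0]-h[3];print('len',np.linalg.norm(u),'yaw',np.arctan2(u[1],u[0]));u/=np.linalg.norm(u)
print('eye from h4',h[0]-.225*u,'from h1',h[3]-.15*u,'knob pred',h[0]+.043*u)
print('pin',P(392,220,.152),'hinge?',P(596,16,.12))
fl,fr,bl,br=P(229,37,.11),P(629,39,.11),P(249,380,.11),P(597,380,.11)
print('duct',fl,fr,bl,br,np.linalg.norm(fl-fr),'yaw',np.arctan2(*((bl+br-fl-fr)[::-1])),'front yaw',np.arctan2(*((fr-fl)[::-1]))-np.pi/2)
T=robot.camera_info("top")
f=cv2.imread('pics/w1.png')[90:300,190:370];f2=cv2.imread('pics/top0.png')[205:280,230:335]
a=cv2.resize(f,None,fx=2.7,fy=2.7,interpolation=cv2.INTER_CUBIC)
b=cv2.resize(f2,None,fx=3,fy=3,interpolation=cv2.INTER_CUBIC)
c=np.zeros((567,800,3),np.uint8);c[:a.shape[0],:a.shape[1]]=a[:, :];c[:b.shape[0],486:486+b.shape[1]]=b[:567,:314];cv2.imwrite('pics/c1.png',c)
E
```

```text
holes4..1 [[0.6175, -0.0233], [0.5935, -0.0167], [0.5674, -0.0105], [0.5445, -0.0038]] knob [ 0.65769832 -0.03491277]
len 0.07558033310640348 yaw -0.2617670282797467
eye from h4 [0.40015604 0.03490423] from h1 [0.39959548 0.03505441] knob pred [ 0.65902641 -0.0344509 ]
pin [ 0.56495584 -0.01087677] hinge? [0.4739494 0.1543525]
duct [ 0.41928009 -0.08460373] [0.49239896 0.1783159 ] [ 0.65941006 -0.15402577] [0.73442325 0.11156323] 0.27289760163217197 yaw -0.27526040393439427 front yaw -0.271249214806097
```

View pics/c1.png

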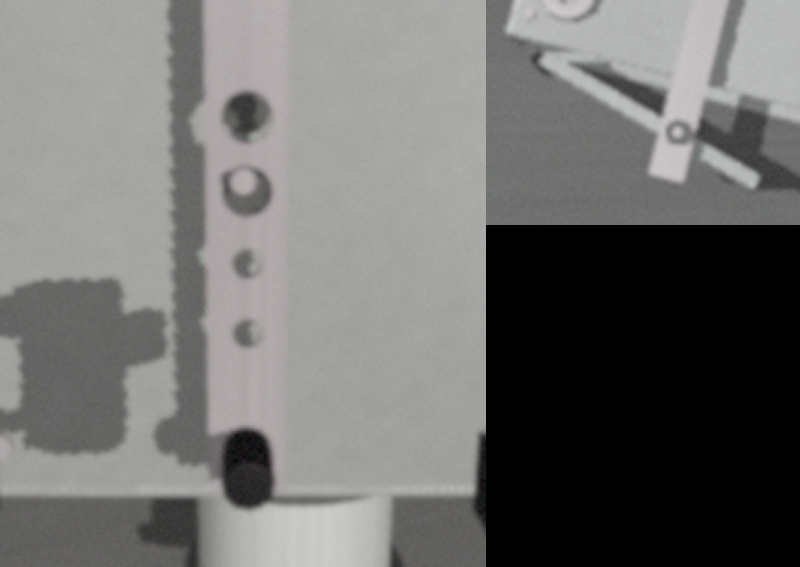

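```bash
cat >> h.py <<'E'
BZ=.029 # tcp height above bar underside
def tool(E,yaw,pitch,ze,gx=.268):
    """tool pose for bar with eye at E (xy), underside z ze, pitch up at knob"""
    u=np.array([np.cos(yaw)*np.cos(pitch),np.sin(yaw)*np.cos(pitch),np.sin(pitch)])
    v=np.array([-np.sin(yaw),np.cos(yaw),0]);w=np.cross(u,v)
    return np.array([*E,ze])+gx*u+BZ*w, np.column_stack([-u,v,-w])
E
python3 - <<'E'
from h import *
i=np.load('w1.npy',allow_pickle=True).item()
P=lambda uv,z:onz(i,uv,z)[:2]
h=np.array([P((281.5,133),.143),P((281.5,160.7),.143),P((281.9,187.8),.143),P((281.9,213.5),.143)])
d=h[-1]-h[0];yaw=np.arctan2(d[1],d[0]);u=d/np.linalg.norm(d)
c=h.mean(0);k=c+u*(.268-.1875);E=c-u*.1875
print('holes',h,np.linalg.norm(np.diff(h,axis=0),axis=1),'yaw',yaw,'knob',k,'topcentre',P((281.9,269.6),.179),'E',E,'pin',P((280,157),.152))
p,R=tool(E,yaw,0,.138);print(p)
robot.move_ptp(p+[0,0,.06],R)
robot.move_linear(p,velocity=.06,threshold=6)
robot.pause(.3)
j,f=snap("wrist","w2");print(j['tvec'],robot.get_state()['time'],robot.get_state()['force'],robot.get_state()['ee_pos'])
np.save('w2.npy',j,allow_pickle=True)
cv2.imwrite('pics/w2b.png',cv2.resize(f,(784,588),interpolation=cv2.INTER_CUBIC))
E
```

```text
holes [[ 0.54523946 -0.00390608]
 [ 0.56942743 -0.01062358]
 [ 0.59399708 -0.0170535 ]
 [ 0.61804084 -0.02371593]] [0.02510343 0.02539708 0.02494975] yaw -0.2656756863107802 knob [ 0.65935189 -0.03496096] topcentre [ 0.65859705 -0.035386  ] E [0.40075458 0.03540547] pin [ 0.564833   -0.01084253]
[ 0.65935189 -0.03496096  0.167     ]
[-0.13849266 -0.63604252  0.16882208] 5.0833 [ 0.60907044  0.08044008 -0.11945273] [ 0.65938    -0.0349265   0.16709866]
```

View pics/w2b.png

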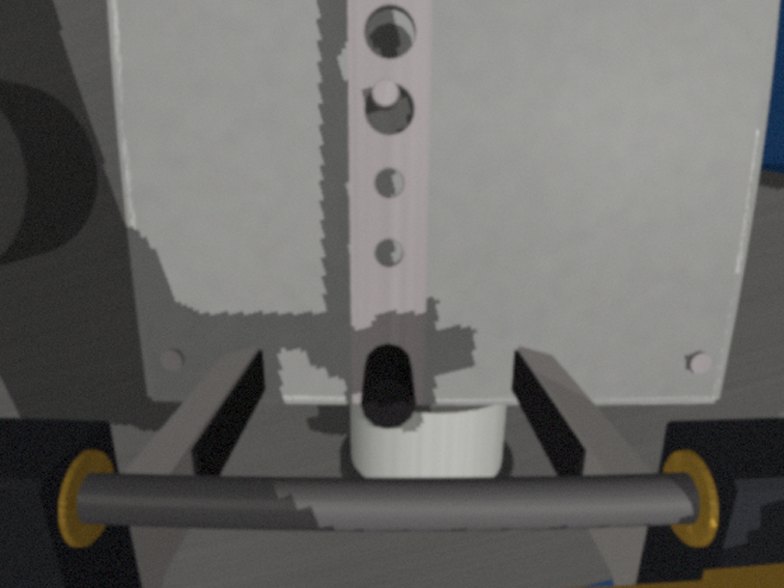

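The pin tip in hole2 is at (385,93), hole3 at (389,183), hole4 at (389,252), and the knob is centred between the fingers at about (388,400). I'll grip, lift by pitching about the eye, and swing the flap out to a hover with hole4 above the pin.

```bash
cat > b.py <<'E'
from h import *
from scipy.optimize import brentq
i=np.load('w2.npy',allow_pickle=True).item()
q=lambda x,y,z:onz(i,(x/1.4,y/1.4),z)[:2]
hs=np.array([q(389,32,.143),q(389,106,.143),q(389,183,.143),q(389,252,.143)]);pin=q(385,93,.152)
d=hs[3]-hs[0];yaw0=np.arctan2(d[1],d[0]);u0=d/np.linalg.norm(d)
print(hs,np.linalg.norm(np.diff(hs,axis=0),axis=1),yaw0,'pin',pin)
E0=hs.mean(0)-u0*.1875; S0=E0+.0015*u0
cs=np.array([.6594,-.0349]); gx=(cs-E0)@u0; print('E0',E0,'gx',gx,'lat',(cs-E0)@np.array([-u0[1],u0[0]]))
ds=-.273-np.pi/2-.30; H=S0-.14*np.array([np.cos(ds),np.sin(ds)]); print('H',H)
def S(t): return H+.14*np.array([np.cos(ds-t),np.sin(ds-t)])
t1=brentq(lambda t:np.linalg.norm(pin-S(t))-.2235,0,.8)
def eye(t):
    d=pin-S(t);y=np.arctan2(d[1],d[0]);return S(t)-.0015*d/np.linalg.norm(d),y
print('t1',t1,'final',eye(t1),'start',eye(0))
E
python3 - <<'E'
from b import *
gx=.268
for t in np.linspace(0,t1,6):
    E,y=eye(t);p,R=tool(E,y,.1,.141,gx);print(np.round(p,4),y,robot.ik(p,R) is not None)
E
```

```text
[[ 0.54518277 -0.0042413 ]
 [ 0.56832417 -0.01052755]
 [ 0.59349945 -0.01736438]
 [ 0.61735933 -0.02384241]] [0.02398001 0.02608711 0.02472364] -0.26517613581261495 pin [ 0.56495224 -0.01097165]
E0 [0.40014524 0.03514595] gx 0.2685504531206332 lat 0.0003477046461550037
H [0.47749455 0.15239179]
t1 0.4293991937301491 final (array([0.35812865, 0.07762296]), np.float64(-0.4047117450016239)) start (array([0.40014832, 0.03515714]), np.float64(-0.27291697839086193))
[ 0.6542 -0.0359  0.1966] -0.27291697839086193 True
[ 0.6427 -0.0346  0.1966] -0.29525323293769723 True
[ 0.6316 -0.033   0.1966] -0.3199990184250415 True
[ 0.6208 -0.0311  0.1966] -0.3467087122671121 True
[ 0.6104 -0.0289  0.1966] -0.37503686625545735 True
[ 0.6006 -0.0262  0.1966] -0.4047117450016239 True
```

```bash
python3 - <<'E'
from b import *
gx=.2685
def st(tag):
    s=robot.get_state();print(tag,round(s['time'],2),'F',np.round(s['force'],1),'M',np.round(s['moment'],2),'op',round(s['opening'],4))
robot.gripper_to(0.0);st('grip')
for pi,ze in((.05,.140),(.1,.141)):
    p,R=tool(E0,yaw0,pi,ze,gx);robot.move_linear(p,velocity=.05,frame=R);st('lift')
for t in np.linspace(0,t1,6)[1:]:
    E,y=eye(t);p,R=tool(E,y,.1,.141,gx);robot.move_linear(p,velocity=.06,frame=R);st('swing')
robot.pause(.2)
j,f=snap("wrist","w3");np.save('w3.npy',j,allow_pickle=True);g=snap("side","s3")[1]
a=cv2.resize(f,(560,420));b=cv2.resize(g[130:300,160:400],None,fx=1,fy=1)
c=np.zeros((420,800,3),np.uint8);c[:,:560]=f;c[:170,560:800]=b;cv2.imwrite('pics/c3.png',c);st('end')
E
```

```text
[[ 0.54518277 -0.0042413 ]
 [ 0.56832417 -0.01052755]
 [ 0.59349945 -0.01736438]
 [ 0.61735933 -0.02384241]] [0.02398001 0.02608711 0.02472364] -0.26517613581261495 pin [ 0.56495224 -0.01097165]
E0 [0.40014524 0.03514595] gx 0.2685504531206332 lat 0.0003477046461550037
H [0.47749455 0.15239179]
t1 0.4293991937301491 final (array([0.35812865, 0.07762296]), np.float64(-0.4047117450016239)) start (array([0.40014832, 0.03515714]), np.float64(-0.27291697839086193))
grip 6.24 F [-0.6 -0.3 -0.3] M [-0.02 -0.    0.01] op 0.0174
lift 6.7 F [ 1.  -0.9 -1.6] M [-0.19 -0.41 -0.02] op 0.0175
lift 7.14 F [ 0.6 -0.2 -1.6] M [-0.17 -0.49  0.01] op 0.0176
swing 7.49 F [ 1.2  0.  -1.6] M [-0.15 -0.45  0.05] op 0.0175
swing 7.83 F [ 1.6 -1.  -1.3] M [-0.18 -0.44  0.02] op 0.0174
swing 8.17 F [ 1.2 -1.  -1.1] M [-0.22 -0.5   0.05] op 0.0174
swing 8.49 F [ 1.9 -2.  -2.2] M [-0.24 -0.55  0.11] op 0.0174
swing 8.81 F [ 0.5 -0.6 -1.6] M [-0.28 -0.46  0.13] op 0.0169
end 9.11 F [ 2.4 -1.1 -1.9] M [-0.35 -0.6   0.09] op 0.0176
```

View pics/c3.png

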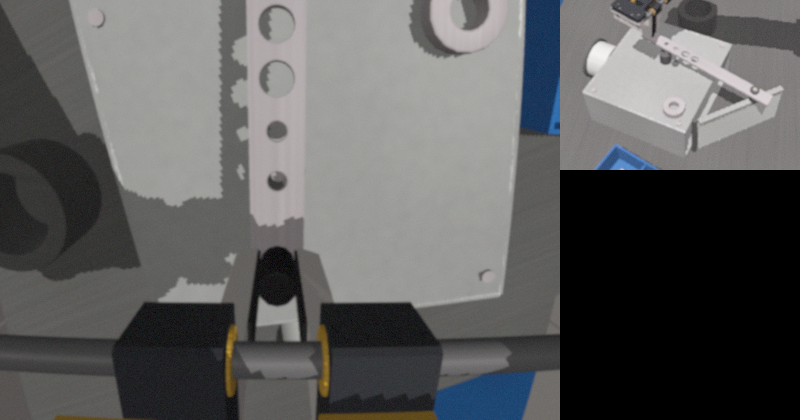

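The flap has swung out with the bar. Hole4 is at (277,180), with something pale visible through it. I'll zoom in on it and predict where the pin tip should appear.

```bash
python3 - <<'E'
from b import *
j=np.load('w3.npy',allow_pickle=True).item()
K=np.array([[j['fx'],0,j['cx']],[0,j['fy'],j['cy']],[0,0,1]])
pr=lambda X:cv2.projectPoints(np.array([X],float),j['rvec'],j['tvec'],K,j['dist'])[0][0,0]
E,y=eye(t1);u=np.array([np.cos(y)*np.cos(.1),np.sin(y)*np.cos(.1),np.sin(.1)]);w=np.array([-np.cos(y)*np.sin(.1),-np.sin(y)*np.sin(.1),np.cos(.1)])
h4=np.array([*E,.141])+.225*u
print('h4 under',h4,pr(h4),'h4 top',pr(h4+.005*w),'h3top',pr(h4-.025*u+.005*w),'pin tip',pr([*pin,.152]),'pin base',pr([*pin,.138]))
f=cv2.imread('pics/w3.png')[110:210,227:327];cv2.imwrite('pics/c4.png',cv2.resize(f,None,fx=6,fy=6,interpolation=cv2.INTER_CUBIC))
E
```

```text
[[ 0.54518277 -0.0042413 ]
 [ 0.56832417 -0.01052755]
 [ 0.59349945 -0.01736438]
 [ 0.61735933 -0.02384241]] [0.02398001 0.02608711 0.02472364] -0.26517613581261495 pin [ 0.56495224 -0.01097165]
E0 [0.40014524 0.03514595] gx 0.2685504531206332 lat 0.0003477046461550037
H [0.47749455 0.15239179]
t1 0.4293991937301491 final (array([0.35812865, 0.07762296]), np.float64(-0.4047117450016239)) start (array([0.40014832, 0.03515714]), np.float64(-0.27291697839086193))
h4 under [ 0.56391898 -0.01052905  0.16346252] [278.42416838 177.52275293] h4 top [278.45078344 179.1135845 ] h3top [278.5202397  129.14914265] pin tip [278.36774901 174.10159057] pin base [278.31029597 168.13323331]
```

View pics/c4.png

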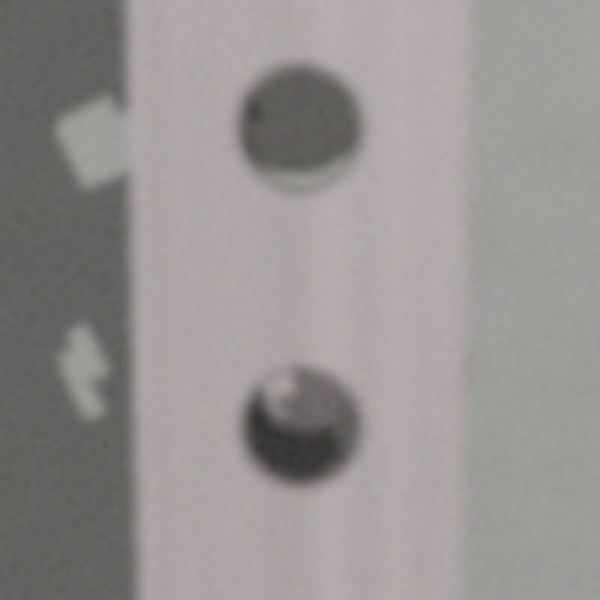

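Hole4's top rim is centred at (277.0,180.8) in camera pixels, and the pin tip showing through it at about (277.7,173.7). The pin is within 0.7 px of its prediction. The bar sits about 0.9 mm along and 0.7 mm across from my model, so I'll correct for that and feel downward gently, retrying on small rings.

```bash
cat > d.py <<'E'
from b import *
gx=.2685; E1,Y=eye(t1); U=np.array([np.cos(Y),np.sin(Y)]);V=np.array([-U[1],U[0]])
def pose(h,o,ze=.139):
    """hole4 underside at height h, o=(along,across) correction in m"""
    p=np.arcsin((h-ze)/.225); tgt=pin+o[0]*U+o[1]*V
    return tool(tgt-.225*np.cos(p)*U,Y,p,ze,gx)
def st(tag):
    s=robot.get_state();print(tag,round(s['time'],2),'F',np.round(s['force'],1),'M',np.round(s['moment'],2),'z',round(s['ee_pos'][2],4));return s
def go(h,o,v,th=None,ze=.139):
    p,R=pose(h,o,ze);return robot.move_linear(p,velocity=v,frame=R,threshold=th)
E
python3 - <<'E'
from d import *
base=np.array([-.00105,.00038])
go(.160,base,.04);go(.156,base,.03);robot.pause(.2);j,f=snap("wrist","w5");np.save('w5.npy',j,allow_pickle=True)
c=cv2.resize(f[110:210,227:327],None,fx=5,fy=5,interpolation=cv2.INTER_CUBIC);cv2.imwrite('pics/c5.png',c)
r=[(0,0)]+[(.0006*np.cos(a),.0006*np.sin(a)) for a in np.arange(6)*np.pi/3]
for k,o in enumerate(r):
    o=base+o;go(.1555,o,.03);robot.pause(.1);st('hover')
    hit=go(.147,o,.015,4);s=st(f'try {k} hit={hit} tgt z {pose(.147,o)[0][2]:.4f}')
    if not hit: print('in',o);break
    go(.1555,o,.03)
E
```

```text
[[ 0.54518277 -0.0042413 ]
 [ 0.56832417 -0.01052755]
 [ 0.59349945 -0.01736438]
 [ 0.61735933 -0.02384241]] [0.02398001 0.02608711 0.02472364] -0.26517613581261495 pin [ 0.56495224 -0.01097165]
E0 [0.40014524 0.03514595] gx 0.2685504531206332 lat 0.0003477046461550037
H [0.47749455 0.15239179]
t1 0.4293991937301491 final (array([0.35812865, 0.07762296]), np.float64(-0.4047117450016239)) start (array([0.40014832, 0.03515714]), np.float64(-0.27291697839086193))
hover 10.27 F [ 2.9 -1.  -1. ] M [-0.27 -0.49  0.1 ] z 0.1876
try 0 hit=False tgt z 0.1775 11.09 F [ 2.  -1.1 -0.9] M [-0.29 -0.51  0.07] z 0.1776
in [-0.00105  0.00038]
```

View pics/c5.png

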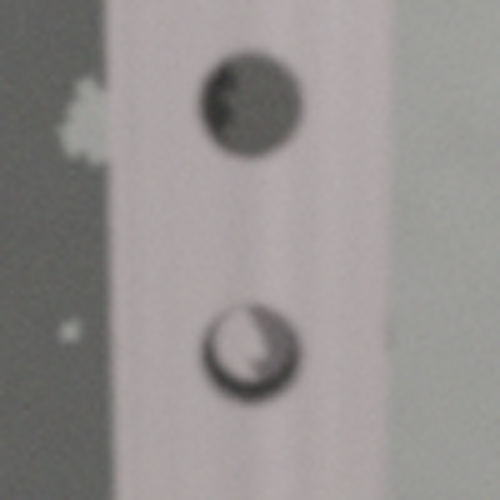

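At the hover, hole4 (250,353) shows the pin tip nearly concentric inside it, and the descent to 5 mm below the tip met no contact. I'll lower it the rest of the way gently and check.

```bash
python3 - <<'E' | tail -4
from d import *
o=np.array([-.00105,.00038])
hit=go(.142,o,.015,5,.1385);st(f'a {hit}')
hit=go(.1365,o,.01,6,.138) if not hit else None;s=st(f'b {hit}')
print('bar z',s['ee_pos'][2]-.029,s['opening'])
j,f=snap("wrist","w6");g=snap("side","s6")[1]
c=np.zeros((420,800,3),np.uint8);c[:,:]=0
c[:400,:400]=cv2.resize(f[110:210,227:327],None,fx=4,fy=4,interpolation=cv2.INTER_CUBIC)
c[:400,400:800]=cv2.resize(g[150:250,210:310],None,fx=4,fy=4,interpolation=cv2.INTER_CUBIC);cv2.imwrite('pics/c6.png',c)
E
```

```text
t1 0.4293991937301491 final (array([0.35812865, 0.07762296]), np.float64(-0.4047117450016239)) start (array([0.40014832, 0.03515714]), np.float64(-0.27291697839086193))
a False 11.63 F [ 1.8 -1.6 -1.7] M [-0.28 -0.51  0.07] z 0.1716
b True 12.15 F [-0.8 -0.8  4.7] M [0.06 0.03 0.07] z 0.1667
bar z 0.13773162825622126 0.017301215727669295
```

View pics/c6.png

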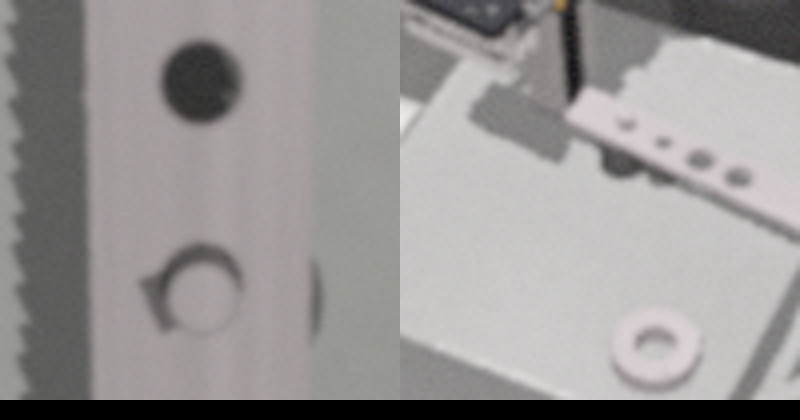

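The pin tip now stands up through hole4 with its shadow beside it at (200,300), and contact came at a bar height of 0.138 m, which is on the post. I'll release, retreat and check.

```bash
python3 - <<'E' | tail -4
from d import *
robot.gripper_to(.05);st('open');s=robot.get_state()
robot.move_linear(s['ee_pos']-s['tool_rot'][:,2]*.1,velocity=.1);robot.pause(.8);st('up')
f=snap("wrist","w7")[1];g=snap("side","s7")[1]
c=np.zeros((420,800,3),np.uint8)
c[:,:400]=cv2.resize(f[0:300,137:423],(400,420));c[:,400:]=cv2.resize(g[120:309,175:355],(400,420),interpolation=cv2.INTER_CUBIC);cv2.imwrite('pics/c7.png',c)
E
```

```text
H [0.47749455 0.15239179]
t1 0.4293991937301491 final (array([0.35812865, 0.07762296]), np.float64(-0.4047117450016239)) start (array([0.40014832, 0.03515714]), np.float64(-0.27291697839086193))
open 12.93 F [-0.3  0.3 -0.3] M [ 0.01  0.04 -0.06] z 0.1665
up 14.88 F [ 0.  -0.   0.6] M [-0.01 -0.02 -0.02] z 0.2666
```

View pics/c7.png

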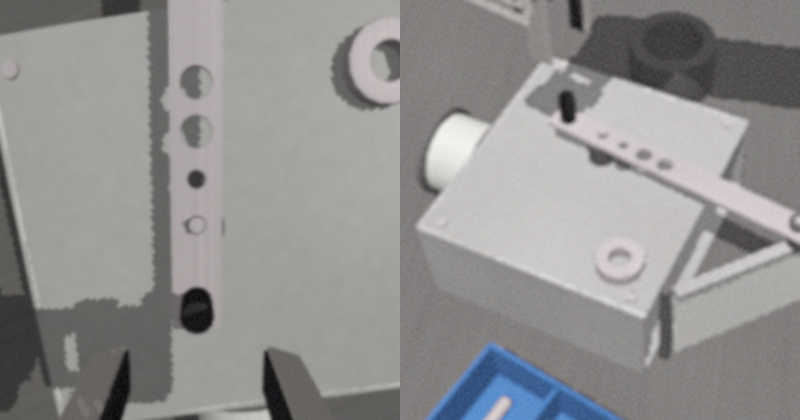

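The knob has been released and the fingers are clear. The pin stands through hole4 at (196,225), the bar lies flat, the flap is held open, and the bearing, bin and roller look unmoved.

```bash
python3 -c "
from rig import robot
robot.sign_off()"
```

```text
the job is handed in; nothing more can be done
```

I opened the flap two holes wider, and the job is handed in. The pin was at the far station, in hole2 at the start. I gripped the knob, lifted the bar off the pin, and swung the flap out by about 0.43 rad with it. I then lowered hole4 onto the pin; it went on at the first try.

- **Fit:** the descent past the pin tip met no contact. The only stop was about 5 N when the bar reached the post, with its underside measured at 0.138 m, which is the seated height.
- **Correction before lowering:** the hover picture showed the bar about 1 mm off my model, so I shifted the target to match before going down.
- **After release:** the force on the tool was about zero. The last pictures, about a second later, show the pin standing through hole4, the bar lying flat and the flap still open.
- **Loose parts:** the bearing, bin and roller look unmoved in the last pictures. I judged this by eye and did not re-measure their positions.
- **Time:** about 15 s of robot time was used. None of my checks failed.

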